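# Rock the sorting gate and feed the valve balls into the other tray

## Task

The seesaw gate of the ball sorter is tipped towards the wrong tray. With the fingertips, press down its raised tab until the gate rocks over its pivot and rests on its other side, and only then push the stop tab on the infeed fully over to the right (as the robot sees it), so that all three ceramic balls run down into the other tray and stay there. Do not touch the balls or pick anything up, and leave the other things on the bench where they stand.

Things in the scene. Friction and masses are not known exactly. Their poses are not given: they have to be found in the camera images.
- sorter: Ball sorter with a 260 x 600 x 12 mm base plate fixed on the bench, turned up to 0.25 rad. Origin at bench height under the gate's pivot; x points away from the robot (up the infeed), y to the left tray, z up. Pivot axis along x, 115 mm up. A clear plate, 50 mm wide and 212 mm high, stands at x = -34 mm. Infeed trough at y = 0, x 8 to 140 mm, walls up to 225 mm high, leading down to the gate.
- gate (a joint): Tilt of the seesaw gate (white trough 220 mm long, open at both ends) about the pivot, rad, from -0.26 to 0.26 (resting positions at both ends). Positive: left (+y) end raised, right end low, so balls run to the right tray; negative: the other way. The gate is top-heavy: past the middle (0) it falls over by itself and stays; less than 1 N on a tab moves it.
- left_tab (a point): Centre of the upper face of the gate's left thumb tab: a flat black plate 42 mm (x) by 32 mm (y), 5 mm thick, on the robot's side, 92 mm left of the pivot. About 185 mm up when raised, 138 mm when low; the low tab's height is where the raised one ends once the gate has rocked. The space above and below it is free.
- right_tab (a point): The same for the right thumb tab, 92 mm right of the pivot.
- stop (a joint): Travel of the slide stop that holds the balls back in the infeed, m: 0 closed (start), 0.045 fully open. It slides to the sorter's -y (to the right seen from the robot). Beyond 0.032 the balls are let through. Friction about 1.2 N, no spring: it stays where it is left.
- stop_tab (a point): Centre of the black push tab on top of the stop: a block 32 mm (x) by 12 mm (y) by 30 mm high, leaning 0.2 rad towards the robot, about 240 mm up at the near end of the infeed. The stop's steel blade, 34 mm wide in y, begins 13 mm below this point. Free space at its left side: a fingertip there can push it to the right.
- left_tray (a point): Centre of the inner floor of the left grey tray, 16 mm above the bench; inside 102 mm (x) by 97 mm (y), walls up to 50 mm, the outermost up to 92 mm. Place on the sorter: 239.5 mm left of the pivot.
- right_tray (a point): The same for the right tray, 239.5 mm right of the pivot.
- ball0_center (a point): Centre of the first white ceramic ball, 25 mm across, about 30 g, waiting in the infeed behind the stop.
- ball1_center (a point): Centre of the second ball, alike.
- ball2_center (a point): Centre of the third ball, alike.
- ferrule: Bystander: steel ring 50 mm across, 22 mm high, on the bench between the robot and the sorter; origin under its centre.
- beaker: Bystander: glass beaker 64 mm across, 75 mm high, standing on the base plate behind the right chute; origin under its centre.
- jar: Bystander: small lidded jar 48 mm across, 70 mm high, standing on the base plate behind the left chute; origin under its centre.
- wrench: Bystander: steel wrench lying at the front left of the bench; origin under its middle.
- brush: Bystander: white brush lying at the front right of the bench; origin under its middle.
- spindle: Bystander: steel valve spindle 50 mm high standing behind the infeed; origin under its centre.
- bottle: Bystander: white bottle 60 mm across, 150 mm high, at the far left; origin under its centre.

How it is judged:
By the outcome, as a careful person would: the job done as asked, in the order asked, and still so for the second after the job is handed in, with the robot touching nothing.
It also fails if it takes over 43 s, if anything falls off the work surface, if the arm or the gripper's body presses on something with over 40 N, if the wrist force passes 120 N, or if a joint passes its speed limit or range.

## Robot

A 6-joint arm with a two-finger parallel gripper is mounted at the origin on the work surface. World frame = base frame: x ahead of the robot, y to its left, z up, the work surface at z = 0. Lengths are in m, angles in degrees, forces in N, time in s.
With the tool pointing down it reaches from about 0.25 to 0.775 m from the base axis. Payload 4 kg.
Tool frame: the origin (TCP) lies on the centre line of the jaws, within the pads' length; the fingertips stand tip_reach ahead of it and the grasp point (between the pads) lies 11 mm behind it (tip_reach is the distance from the TCP to the fingertips, in m); x points along the fingers, z is the direction in which the jaws open and shut, and the axes are right-handed (so a half turn about x gives the same grasp; the last joint's range is limited). The gripper opens to 94 mm and grips with 3 to 60 N. Pads are 16 mm wide; open, the fingers measure 119 mm over their backs; the gripper's body (75 mm by 177 mm) begins 78 mm behind the grasp point.
Start: joints at [63.936, 4.996, 78.535, -0, 96.463, -5.907], TCP at [0.19, 0.516, 0.214] pointing down, gripper open.
Joint ranges: [-177.83, 177.83], [-43.37, 116.18], [15.69, 146.23], [-61.86, 241.86], [9.47, 152.12], [-147.06, 147.06]. Speed limits (degrees/s): [159.86, 159.86, 180, 180, 180, 180].

## Interface

Orientations are given as a 3x3 rotation matrix whose columns are the frame's x, y, z axes.
In Python, from station import * gives the robot as it stands. The module is installed in compiled form; this text tells all that it offers.
- The arm moves only by the tool jog_arm, never from a script. Its argument "deltas" is a list that holds one entry, the list of rows, each a list of 6 numbers: the shift along the tool's x, y, z in mm, then the turn, a rotation vector about the tool's x, y, z in rad. A call has 1 to 20 rows; each row shifts and turns the commanded pose from where the row before left it, along the tool's axes as they then stand; what a row does not reach is not made up. A row lasts 1/8 s, in which the tool goes at most 62.5 mm and 10.7 degrees, less where a joint would pass 70% of its speed; a pose out of reach is approached as far as the arm can. A call is refused whole if a number of a shift passes 62.5 or a number of a turn 0.188, either way. A call with a gripper value outside its range is refused whole. "grip" is the closure in counts, from 0 (fully open) to 255 (shut), set as the call begins (left out, the last holds). The fingers move at their own pace and stop on an object; the grip force is fixed at half the most. Time passes only in rows, so rows that do not move let the fingers close. It gives the time, the measured TCP pose, the force and the opening at its end, in the units of the state.
- get_state(): the state, without advancing time (a new reading comes with each control period).
- snapshot(name): name is "scene" or "top"; returns a dict with "frame" (400x640x3 uint8, blue, green, red), "fx", "fy", "cx", "cy" (pixels), "origin" and "attitude" of the camera in the world. Camera axes: x right, y down, z forward; pixel columns grow to the right and rows downward; lengths in m; the calibration is good to about 2 mm. A picture is of the moment at which its call begins. There is no depth.
- sign_off(): hands the job in, once; it reports no verdict.
Trained networks look in the newest picture that a camera, given by its name, has taken for a name from the list of things; names that differ only in an ending like _2 or _b are one class to them, and where a whole thing is asked for, a point or a joint stands for the part that bears it (a point fixed in the world has none). Each returns a list of dicts, best first, with "confidence" (0 to 1); they miss things now and then, are a little off and sometimes report something else, mostly with a low value. They report only what shows in the picture. A call takes as long as a camera call.
- find_in(camera, thing): "box" ([left, top, right, bottom] as shares, 0 to 1, of the picture: columns of its width, rows of its height, round what is visible of it).
The state is a dict: "time": time; "q": joint angles; "qd": joint speeds; "joint_torque": joint torques, N m; "tool_pos": TCP position; "tool_rot": TCP orientation; "wrist_force": force on the tool from outside, world axes, zero at the start; "moment": the same for the moment, N m; "grip_width": finger opening in m.
Only numpy, scipy, OpenCV 4.12 (cv2) and the standard library are available. Lean on these libraries where they do the work, as an engineer would, in place of code of your own. Each camera call takes 0.05 s, during which the arm holds its last target.

## Working session

There is one attempt and no reset: what is moved stays moved. The work goes in short steps, Python scripts to look and compute and a tool call to move; the robot and the scene stay as the last step left them, time stands still between calls to the robot, and variables do not carry over. Pictures are saved under pics/ and viewed, and the job is handed in when it is done.

Besides the shell and the picture viewer there is one more tool, called after "Call:" in YAML: its name, and indented under it one key for each argument. jog_arm: Moves the arm, as the interface text tells. Its arguments: {"type":"object","properties":{"deltas":{"type":"array","items":{"type":"array","items":{"type":"array","items":{"type":"number"}}}},"grip":{"type":"number"}},"required":["deltas"]}

```bash
mkdir -p pics; python3 - <<'E'
from station import *
import cv2,pickle
d={}
for n in("scene","top"):
    s=snapshot(n);cv2.imwrite(f"pics/{n}0.png",s["frame"]);d[n]=s
    print(n,s["fx"],s["fy"],s["cx"],s["cy"],s["origin"],s["attitude"])
    for t in["sorter","gate","left_tab","right_tab","stop_tab","left_tray","right_tray","ball0_center","beaker","jar","ferrule"]:
        print(t,[( round(r["confidence"],2),[round(b*k) for b,k in zip(r["box"],(640,400,640,400))]) for r in find_in(n,t)[:3]])
pickle.dump(d,open("s0.pkl","wb"))
st=get_state();print(st)
E
```

```text
scene 472.7498255039838 472.7498255039838 319.924421902507 202.63081004483146 [1.19839004 1.04602516 0.94141315] [[-0.79922732  0.33566309 -0.49856393]
 [ 0.60102154  0.45044249 -0.66020805]
 [ 0.00296691 -0.82730397 -0.56174669]]
sorter [(0.92, [186, 172, 380, 323])]
gate [(0.77, [259, 172, 332, 231]), (0.27, [183, 173, 379, 320])]
left_tab [(0.91, [262, 172, 335, 229])]
right_tab [(0.61, [262, 172, 332, 229])]
stop_tab [(0.47, [278, 169, 289, 196])]
left_tray [(0.86, [188, 173, 383, 323])]
right_tray [(0.88, [190, 170, 381, 321]), (0.61, [290, 256, 306, 282])]
ball0_center [(0.59, [279, 170, 285, 195])]
beaker [(0.9, [221, 213, 241, 242])]
jar [(0.71, [291, 252, 305, 279])]
ferrule [(0.44, [186, 172, 377, 322])]
top 483.77017378675464 483.77017378675464 320.55458762989906 193.28837463510118 [0.31555082 0.15721529 1.53500084] [[-0.00474386 -0.99130018  0.13153496]
 [-0.99995563  0.00363204 -0.00869128]
 [ 0.00813792 -0.13157035 -0.99127343]]
sorter [(0.66, [252, 109, 449, 221])]
gate [(0.64, [310, 156, 390, 203])]
left_tab [(0.68, [370, 119, 396, 142]), (0.65, [312, 156, 389, 204])]
[... 434 characters left out ...]
 4.58300024e-04,
        9.64648155e+01, -5.90691853e+00]), 'qd': array([-0.03341212,  0.07514485,  0.05100779, -0.02751229, -0.03761857,
        0.05811409]), 'joint_torque': array([ 1.48280211e-03, -3.40017164e+01, -3.02614582e+01,  7.20727444e-02,
        2.33954249e-02,  3.76535667e-06]), 'tool_pos': array([0.18953029, 0.51631801, 0.21349184]), 'tool_rot': array([[ 9.40078629e-06, -9.38750863e-01,  3.44596602e-01],
       [ 3.73090314e-05,  3.44596602e-01,  9.38750862e-01],
       [-9.99999999e-01,  4.03156920e-06,  3.82633644e-05]]), 'wrist_force': array([-0.40903642, -0.33311088, -0.19316435]), 'moment': array([-0.00174108, -0.01778532,  0.0307151 ]), 'grip_width': 0.09403684144541297}
```

```bash
python3 - <<'E'
import station,pickle,cv2
print([n for n in dir(station) if not n.startswith('_')], getattr(station,'tip_reach',None))
d=pickle.load(open("s0.pkl","rb"))
a=d["scene"]["frame"][150:340,170:400];cv2.imwrite("pics/sc.png",cv2.resize(a,None,fx=3.4,fy=3.1,interpolation=2)[:590,:790])
a=d["top"]["frame"][85:235,235:465];cv2.imwrite("pics/tc.png",cv2.resize(a,None,fx=3.4,fy=3.4,interpolation=2))
E
```

```text
['PlanningError', 'find_in', 'get_state', 'sign_off', 'snapshot', 'tip_reach'] 0.008
```

View pics/top0.png

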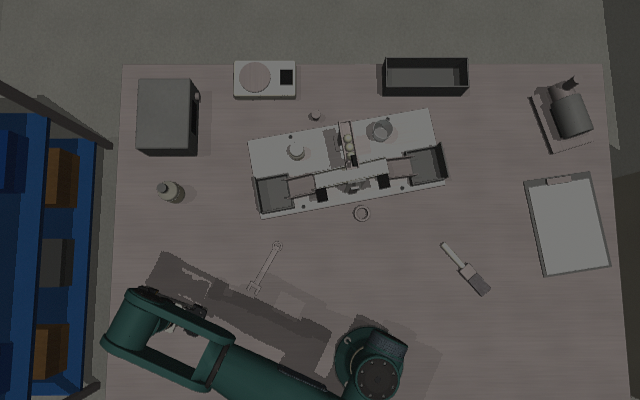

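```bash
ls .; ls pics
```

```text
pics
s0.pkl
sc.png
scene0.png
tc.png
top0.png
```

View pics/sc.png

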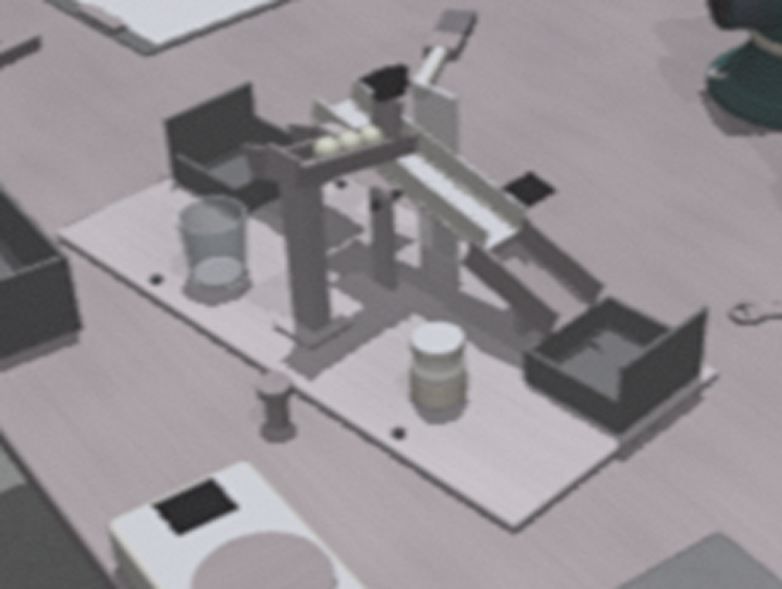

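View pics/tc.png

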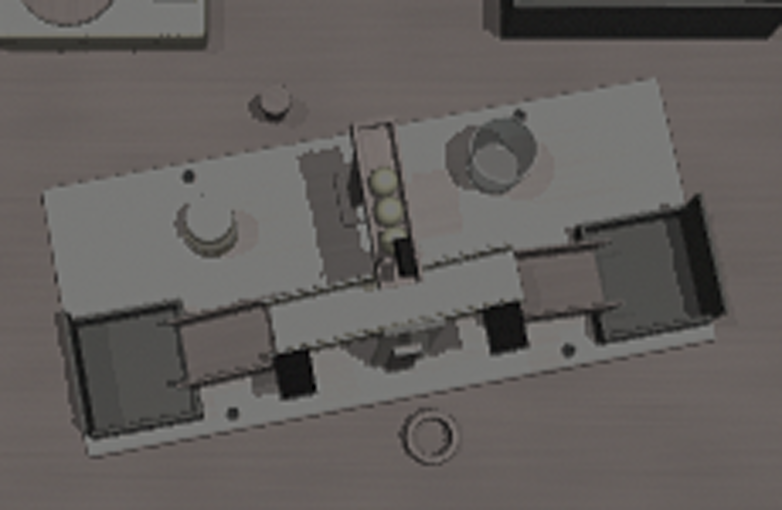

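View pics/scene0.png

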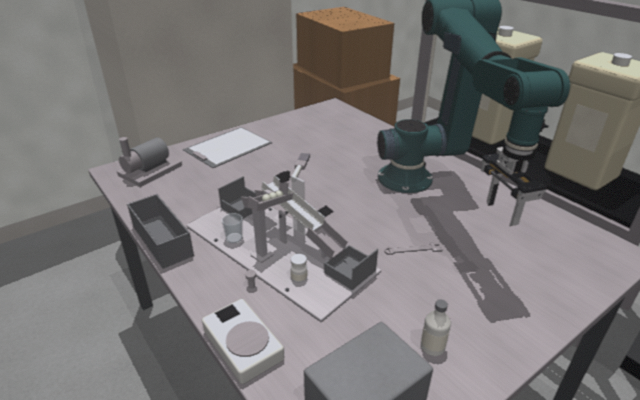

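```bash
cat > h.py <<'E'
import pickle,numpy as np
from scipy.optimize import least_squares
D=pickle.load(open("s0.pkl","rb"))
def proj(n,P):
    s=D[n];c=np.array(s["attitude"]).T@(np.array(P)-np.array(s["origin"]))
    return np.array([s["fx"]*c[0]/c[2]+s["cx"],s["fy"]*c[1]/c[2]+s["cy"]])
def W(p,loc):
    c,s=np.cos(p[2]),np.sin(p[2]);return np.array([p[0]+c*loc[0]-s*loc[1],p[1]+s*loc[0]+c*loc[1],loc[2]])
E
cat > fit.py <<'E'
from h import *
t=lambda x,y:(235+x/3.4,85+y/3.4)
s=lambda x,y:(170+x/3.4,150+y/3.1)
for g in(1,-1):
    lz,rz=(.185,.138) if g>0 else (.138,.185)
    def obs(p):
        b=p[4];k=p[3];f=p[5]
        return [("top",t(42,188),(b+.26,.3,.012)),("top",t(657,78),(b+.26,-.3,.012)),("top",t(715,338),(b,-.3,.012)),("top",t(90,457),(b,.3,.012)),
        ("scene",s(515,522),(b+.26,.3,.012)),("scene",s(62,233),(b+.26,-.3,.012)),("scene",s(717,375),(b,.3,.012)),
        ("top",t(295,375),(k,.092,lz)),("top",t(506,328),(k,-.092,rz)),("scene",s(528,189),(k,.092,lz)),
        ("top",t(404,257),(f,0,.24)),("scene",s(386,83),(f,0,.24)),
        ]
    F=lambda p:np.concatenate([proj(n,W(p,l))-np.array(o) for n,o,l in obs(p)])
    r=least_squares(F,[.5,.1,.15,-.05,-.1,.0],loss='soft_l1')
    print(g,r.cost,r.x.round(4));print(F(r.x).reshape(-1,2).round(1).tolist())
    for nm,l in(("L",(r.x[3],.092,lz)),("R",(r.x[3],-.092,rz)),("stop",(r.x[5],0,.24))):print(nm,W(r.x,l).round(4))
E
python3 fit.py
```

```text
1 26.836679542206287 [ 0.5031  0.0435  0.1791  0.0115 -0.0146  0.0762]
[[-1.2, -0.2], [-0.1, -0.3], [0.0, 0.8], [-1.8, 0.0], [-0.0, 1.0], [-1.5, -1.3], [1.3, -1.8], [2.1, -3.2], [1.6, 1.5], [-1.7, -14.9], [-0.9, -0.4], [1.3, 0.3]]
L [0.498  0.1361 0.185 ]
R [ 0.5307 -0.045   0.138 ]
stop [0.578  0.0571 0.24  ]
-1 12.933875318081025 [ 0.6131  0.0636  0.1776 -0.103  -0.1265 -0.0356]
[[-1.2, -0.3], [-0.1, -0.2], [-0.0, 1.0], [-1.9, -0.1], [-0.1, 1.1], [-1.3, -1.4], [1.3, -1.7], [1.9, -0.1], [4.1, -0.1], [-1.2, -2.0], [-0.9, -0.4], [1.4, 0.3]]
L [0.4954 0.1359 0.138 ]
R [ 0.5279 -0.0452  0.185 ]
stop [0.578  0.0573 0.24  ]
```

```bash
cat > fit2.py <<'E'
from h import *
t=lambda x,y:(235+x/3.4,85+y/3.4)
s=lambda x,y:(170+x/3.4,150+y/3.1)
def obs(p):
    b=p[3]-.0235;b=p[4];k=p[3];f=p[5];g=p[6]
    return [("top",t(42,188),(b+.26,.3,.012)),("top",t(657,78),(b+.26,-.3,.012)),("top",t(715,338),(b,-.3,.012)),("top",t(90,457),(b,.3,.012)),
    ("scene",s(515,522),(b+.26,.3,.012)),("scene",s(62,233),(b+.26,-.3,.012)),("scene",s(717,375),(b,.3,.012)),
    ("top",t(295,375),(k,.101,.138)),("top",t(506,328),(k,-.077,.185)),("scene",s(528,189),(k,.101,.138)),
    ("top",t(404,257),(f-.003,g,.255)),("scene",s(386,83),(f,g,.245)),
    ]
F=lambda p:np.concatenate([proj(n,W(p,l))-np.array(o) for n,o,l in obs(p)]+[[100*(p[4]+.11)]])
r=least_squares(F,[.5,.1,.15,-.05,-.1,.0,0],loss='soft_l1')
print(r.cost,r.x.round(4));print(F(r.x)[:-1].reshape(-1,2).round(1).tolist())
for nm,l in(("R",(r.x[3],-.077,.185)),("Rlow",(r.x[3],-.101,.138)),("stop",(r.x[5],r.x[6],.24))):print(nm,W(r.x,l).round(4))
E
python3 fit2.py; python3 - <<'E'
import sys;sys.path.insert(0,'.')
from h import *;import cv2
a=D["top"]["frame"][140:215,300:410];cv2.imwrite("pics/tz.png",cv2.resize(a,None,fx=7.2,fy=7.2,interpolation=0)[:, :800])
a=D["scene"]["frame"][160:240,250:350];cv2.imwrite("pics/sz.png",cv2.resize(a,None,fx=7.2,fy=7.2,interpolation=0))
E
```

```text
6.731119076021033 [ 0.5972  0.0584  0.1817 -0.0847 -0.11   -0.0178  0.0013]
[[-0.6, 0.0], [0.4, -0.6], [0.7, 0.5], [-1.0, 0.1], [-0.3, 0.5], [-1.9, -1.4], [0.8, -2.3], [-0.3, -0.2], [-0.4, -0.0], [0.1, -1.0], [-0.0, -0.9], [0.7, -1.2]]
R [ 0.5278 -0.0327  0.185 ]
Rlow [ 0.5321 -0.0563  0.138 ]
stop [0.5795 0.0564 0.24  ]
```

View pics/tz.png

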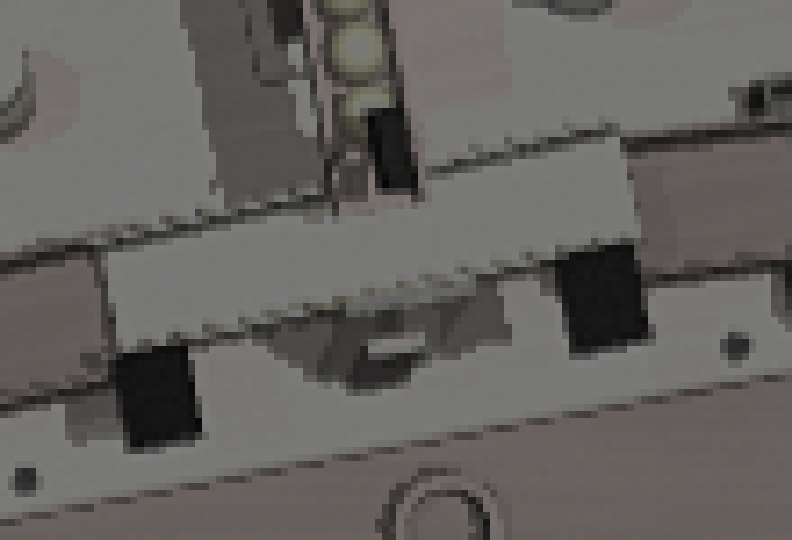

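View pics/sz.png

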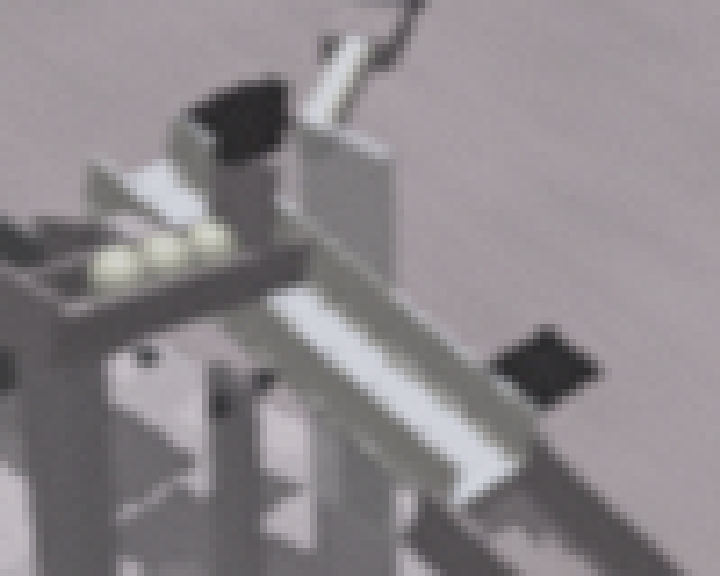

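Call:
jog_arm:
  deltas:
    - [[-16, 0, 0, 0.173, 0, 0], [-16, 0, 0, 0.173, 0, 0], [-16, 0, 0, 0.173, 0, 0], [-16, 0, 0, 0.173, 0, 0], [-16, 0, 0, 0.173, 0, 0], [-16, 0, 0, 0.173, 0, 0], [0, -43, 16.5, 0, 0, 0], [0, -43, 16.5, 0, 0, 0], [0, -43, 16.5, 0, 0, 0], [0, -43, 16.5, 0, 0, 0], [0, -43, 16.5, 0, 0, 0], [0, -43, 16.5, 0, 0, 0], [0, -43, 16.5, 0, 0, 0], [0, -43, 16.5, 0, 0, 0], [0, -43, 16.5, 0, 0, 0], [0, -43, 16.5, 0, 0, 0], [0, -43, 16.5, 0, 0, 0], [0, -43, 16.5, 0, 0, 0], [0, -43, 16.5, 0, 0, 0], [0, -43, 16.5, 0, 0, 0]]
  grip: 255

```text
time: 3.7
tool_pos: [0.5258, -0.0357, 0.3096]
tool_rot: [[0.0, -0.18, 0.984], [0.0, 0.984, 0.18], [-1.0, 0.0, 0.001]]
wrist_force: [0.4, 0.3, 0.2]
grip_width: 0.0006
```

Call:
jog_arm:
  deltas:
    - [[25, 0, 0, 0, 0, 0], [25, 0, 0, 0, 0, 0], [25, 0, 0, 0, 0, 0], [23, 0, 0, 0, 0, 0], [0, 0, 0, 0, 0, 0]]

```text
time: 4.32
tool_pos: [0.5239, -0.0341, 0.2093]
tool_rot: [[-0.005, -0.18, 0.984], [0.001, 0.984, 0.18], [-1.0, 0.002, -0.004]]
wrist_force: [-0.5, 0.1, -0.6]
grip_width: 0.0006
```

```bash
cat > look.py <<'E'
from station import *
import cv2,sys
k=sys.argv[1]
a=snapshot("scene")["frame"][130:280,200:400];b=snapshot("top")["frame"][90:230,240:460]
cv2.imwrite(f"pics/l{k}.png",cv2.vconcat([cv2.resize(a,(400,300),interpolation=2),cv2.resize(a,(400,1),interpolation=2)]) if 0 else cv2.hconcat([cv2.resize(a,(400,300),interpolation=2),cv2.resize(b,(400,300),interpolation=2)]))
s=get_state();print(s["time"],s["tool_pos"],s["wrist_force"].round(2))
E
python3 look.py 1
```

```text
4.425 [ 0.52536312 -0.03428125  0.21219927] [ 0.12  0.37 -0.22]
```

View pics/l1.png

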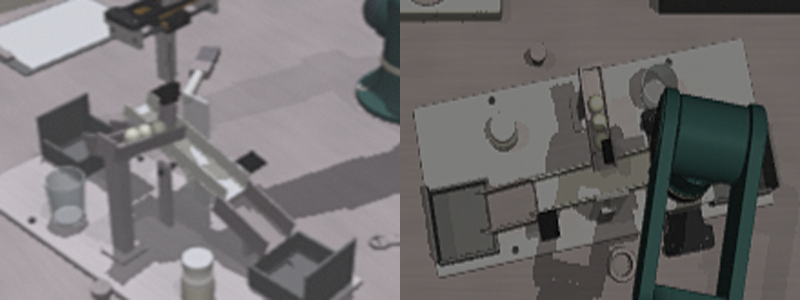

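Call:
jog_arm:
  deltas:
    - [[10, 0, 0, 0, 0, 0], [8, -2, 0, 0, 0, 0], [8, -3, 0, 0, 0, 0], [8, -3, 0, 0, 0, 0], [7, -3, 0, 0, 0, 0], [7, -3, 0, 0, 0, 0], [6, -3, 0, 0, 0, 0], [0, 0, 0, 0, 0, 0], [0, 0, 0, 0, 0, 0]]

```text
time: 5.55
tool_pos: [0.5283, -0.051, 0.1577]
tool_rot: [[0.0, -0.18, 0.984], [0.0, 0.984, 0.18], [-1.0, -0.0, 0.0]]
wrist_force: [-0.6, 0.3, -0.2]
grip_width: 0.0004
```

```bash
python3 look.py 2
```

```text
5.65 [ 0.52843381 -0.05092099  0.15793467] [ 0.79 -0.75  0.34]
```

View pics/l2.png

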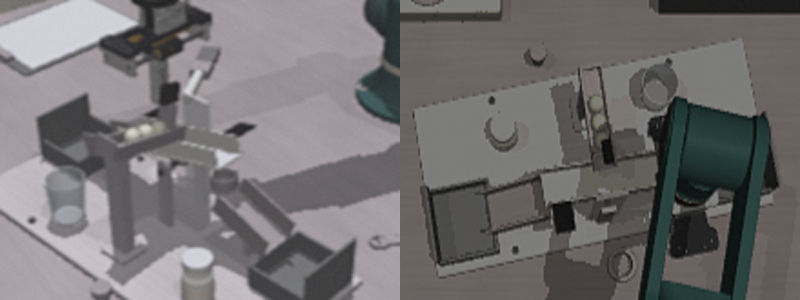

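Call:
jog_arm:
  deltas:
    - [[-20, 0, 0, 0, 0, 0], [-25, 0, 0, 0, 0, 0], [-25, 0, 0, 0, 0, 0], [-25, 0, 0, 0, 0, 0], [-25, 0, 0, 0, 0, 0], [-25, 0, 0, 0, 0, 0], [0, 20.5, 10.5, 0, 0, 0], [0, 20.5, 10.5, 0, 0, 0], [0, 20.5, 10.5, 0, 0, 0], [0, 20.5, 10.5, 0, 0, 0], [0, 20.5, 10.5, 0, 0, 0], [0, 20.5, 10.5, 0, 0, 0], [0, 0, 0, 0, 0, 0], [0, 0, 0, 0, 0, 0]]

```text
time: 7.4
tool_pos: [0.5679, 0.0808, 0.3027]
tool_rot: [[0.0, -0.18, 0.984], [-0.0, 0.984, 0.18], [-1.0, -0.0, 0.0]]
wrist_force: [0.3, -0.1, -0.1]
grip_width: 0.0007
```

```bash
python3 look.py 3
```

```text
7.5 [0.56787448 0.08050228 0.30273782] [-0.26  0.73 -0.71]
```

View pics/l3.png

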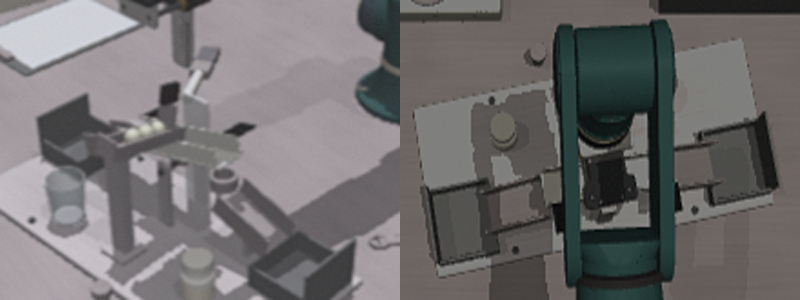

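Call:
jog_arm:
  deltas:
    - [[19, 0, 0, 0, 0, 0], [19, 0, 0, 0, 0, 0], [19, 0, 0, 0, 0, 0], [0, 0, 0, 0, 0, 0], [0, 0, 0, 0, 0, 0]]

```text
time: 8.12
tool_pos: [0.5682, 0.0811, 0.2462]
tool_rot: [[0.001, -0.18, 0.984], [0.0, 0.984, 0.18], [-1.0, -0.0, 0.001]]
wrist_force: [0.3, -0.1, 0.6]
grip_width: 0.0001
```

```bash
python3 look.py 4; python3 - <<'E'
import cv2
a=cv2.imread("pics/l4.png")[:,:400];cv2.imwrite("pics/l4z.png",cv2.resize(a[20:220,60:320],None,fx=2.8,fy=2.8,interpolation=2))
E
```

```text
8.225 [0.56849277 0.08129994 0.24673142] [-0.74 -0.06 -0.26]
```

View pics/l4z.png

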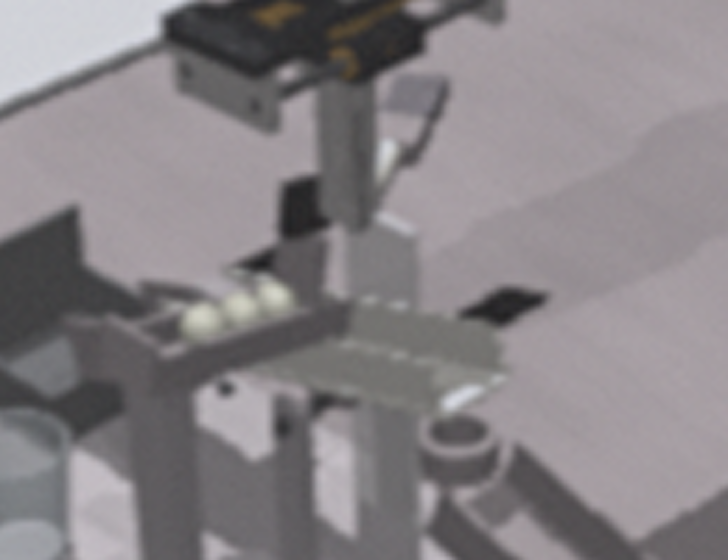

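Call:
jog_arm:
  deltas:
    - [[0, -5, 0, 0, 0, 0], [0, -5, 0, 0, 0, 0], [0, -5, 0, 0, 0, 0], [0, -5, 0, 0, 0, 0], [0, -5, 0, 0, 0, 0], [0, -5, 0, 0, 0, 0], [0, -5, 0, 0, 0, 0], [0, -5, 0, 0, 0, 0], [0, -5, 0, 0, 0, 0], [0, -5, 0, 0, 0, 0], [0, -4, 0, 0, 0, 0], [0, 0, 0, 0, 0, 0]]

```text
time: 9.72
tool_pos: [0.5776, 0.0275, 0.2453]
tool_rot: [[-0.001, -0.179, 0.984], [-0.001, 0.984, 0.179], [-1.0, -0.001, -0.001]]
wrist_force: [-0.3, -0.5, -0.1]
grip_width: 0.0003
```

Call:
jog_arm:
  deltas:
    - [[0, -2, 0, 0, 0, 0], [0, -1, 0, 0, 0, 0], [0, 0, 0, 0, 0, 0]]

```text
time: 10.1
tool_pos: [0.578, 0.0254, 0.2452]
tool_rot: [[-0.001, -0.18, 0.984], [0.0, 0.984, 0.18], [-1.0, 0.0, -0.001]]
wrist_force: [-1.3, 0.9, -0.8]
grip_width: 0.0007
```

```bash
python3 look.py 5
```

```text
10.2 [0.57801385 0.02536701 0.24523252] [-1.53  1.6   0.21]
```

View pics/l5.png

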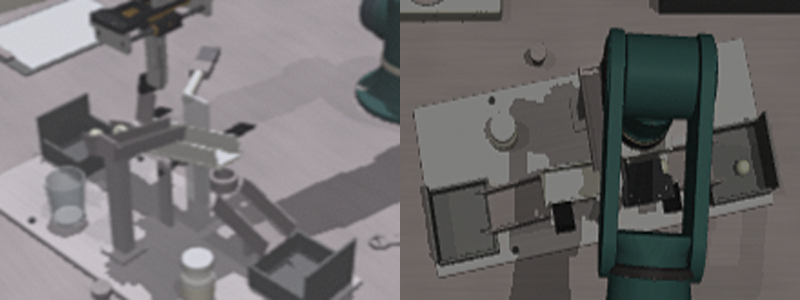

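Call:
jog_arm:
  deltas:
    - [[0, -2, 0, 0, 0, 0], [0, 0, 0, 0, 0, 0]]

```text
time: 10.45
tool_pos: [0.578, 0.0252, 0.2453]
tool_rot: [[-0.002, -0.182, 0.983], [0.004, 0.983, 0.182], [-1.0, 0.004, -0.001]]
wrist_force: [-2.5, 6.0, 0.3]
grip_width: 0.0004
```

Call:
jog_arm:
  deltas:
    - [[0, -2, 0, 0, 0, 0], [0, 0, 0, 0, 0, 0]]

```text
time: 10.7
tool_pos: [0.578, 0.0251, 0.2453]
tool_rot: [[-0.002, -0.184, 0.983], [0.007, 0.983, 0.184], [-1.0, 0.008, -0.001]]
wrist_force: [-3.1, 9.5, 0.2]
grip_width: 0.0002
```

Position stalled while the force climbed, so the stop is at its end. Backing off left, then up and back.

Call:
jog_arm:
  deltas:
    - [[0, 5, 0, 0, 0, 0], [0, 8, 0, 0, 0, 0], [0, 8, 0, 0, 0, 0], [-20, 0, 0, 0, 0, 0], [-25, 0, 0, 0, 0, 0], [-25, 0, 0, 0, 0, 0], [-25, 0, 0, 0, 0, 0], [-25, 0, 0, 0, 0, 0], [0, 30, -20, 0, 0, 0], [0, 40, -25, 0, 0, 0], [0, 40, -25, 0, 0, 0], [0, 40, -25, 0, 0, 0], [0, 40, -25, 0, 0, 0], [0, 40, -25, 0, 0, 0], [0, 40, -25, 0, 0, 0], [0, 40, -25, 0, 0, 0], [0, 0, 0, 0, 0, 0], [0, 0, 0, 0, 0, 0]]

```text
time: 12.95
tool_pos: [0.3279, 0.3116, 0.3656]
tool_rot: [[0.001, -0.18, 0.984], [-0.0, 0.984, 0.18], [-1.0, -0.0, 0.001]]
wrist_force: [-0.3, 0.7, 0.1]
grip_width: 0.0001
```

```bash
python3 look.py 6
```

```text
13.05 [0.32838374 0.31112905 0.36544284] [-0.62  0.69  0.11]
```

View pics/l6.png

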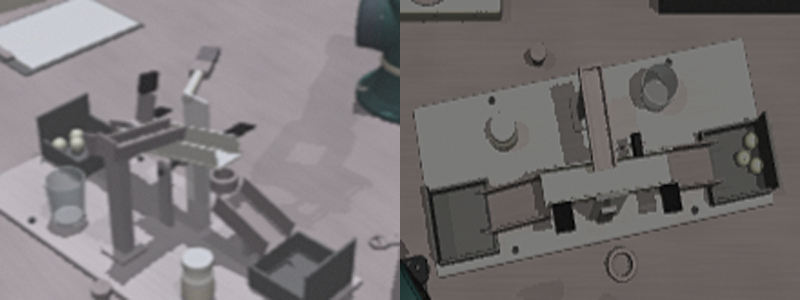

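```bash
python3 -c "
from station import *
sign_off();print(get_state()['time'])"
```

```text
the job is handed in; nothing more can be done
the job is handed in; nothing more can be done
```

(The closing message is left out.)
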